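# Mirror a row of clay stamps into the other rack

### The arm

A 6-joint arm with a two-finger parallel gripper is mounted at the origin on the work surface. World frame = base frame: x ahead of the robot, y to its left, z up, the work surface at z = 0. Lengths are in m, angles in rad, forces in N, time in s.
With the tool pointing down it reaches from about 0.2 to 0.875 m from the base axis. Payload 3.4 kg.
Tool frame: the origin (TCP) lies midway between the tips of the shut fingers; the grasp point (between the pads) lies 19 mm behind it; z points along the fingers, y is the direction in which the jaws open and shut (so a half turn about z gives the same grasp; the last joint's range is limited). The gripper opens to 94 mm and grips with 3 to 60 N. Pads are 16 mm wide; open, the fingers measure 119 mm over their backs; the gripper's body (75 mm by 177 mm) begins 78 mm behind the grasp point.
Start: joints at [0.989, 0.276, 1.505, -0, 1.361, -0.121], TCP at [0.256, 0.515, 0.205] pointing down, gripper open.
Joint ranges: [-2.89, 2.89], [-0.75, 2.08], [0.22, 2.7], [-1.18, 4.32], [0.11, 2.71], [-2.7, 2.7]. Speed limits (rad/s): [2.57, 2.57, 3.14, 3.14, 3.14, 3.14].

### API

Orientations are given as [roll, pitch, yaw] about the fixed x, y, z axes, in that order (R = Rz(yaw) Ry(pitch) Rx(roll)).
In Python, from cell import sensors, grab_frame, workorder gives the robot as it stands.
- The arm moves only by the tool servo_tool, never from a script. Its argument "increments" is one flat list of numbers, 7 for each row, row after row: the shift along the tool's x, y, z as a fraction of full scale, then the turn, a rotation vector about the tool's x, y, z as a fraction of full scale, then the opening, from 0 (shut) to 1 (fully open). In form: [tx, ty, tz, wx, wy, wz, gripper, tx, ty, tz, wx, wy, wz, gripper, ...]. A call has 1 to 20 rows; each row shifts and turns the pose as measured when the row begins, along the tool's axes as they then stand; what a row does not reach is not made up. Full scale, the value 1, is 0.04 m for a shift and 60 degrees for a turn. A row lasts 1/12 s, in which the tool goes at most 41.7 mm and 7.16 degrees, less where a joint would pass 70% of its speed; a pose out of reach is approached as far as the arm can. A call with a number of a shift or a turn outside -1 to 1 is refused whole. A call with a gripper value outside its range is refused whole. The fingers move at their own pace and stop on an object; the grip force is fixed at half the most. Time passes only in rows, so rows that do not move let the fingers close. It gives the time, the measured TCP pose, the force and the opening at its end, in the units of the state.
- sensors.observe(): the state, without advancing time (a new reading comes with each control period).
- grab_frame(name): name is "scene" or "side" or "wrist"; returns a dict with "pixels" (400x640x3 uint8, red, green, blue), "K" (3x3 intrinsics, pixels), "extrinsics" (4x4, takes a point from camera to world coordinates). Camera axes: x right, y up, looking along -z (the intrinsics and any distortion apply to the point x, -y, -z); pixel columns grow to the right and rows downward; lengths in m; the calibration is good to about 2 mm. A picture is of the moment at which its call begins. There is no depth.
- workorder.hand_in(): hands the job in, once; it reports no verdict.
The state is a dict: "time": time; "joints": joint angles; "dq": joint speeds; "joint_efforts": joint torques, N m; "tool_pos": TCP position; "eef_rot": TCP orientation; "force": force on the tool from outside, world axes, zero at the start; "torque": the same for the moment, N m; "finger_gap": finger opening in m.
Only numpy, scipy, OpenCV 4.12 (cv2) and the standard library are available. Lean on these libraries where they do the work, as an engineer would, in place of code of your own. Each camera call takes 0.05 s, during which the arm holds its last target. There are 200 camera calls.

### The job

Move the four coloured hand stamps from the wooden rack to the white rack in reverse order along the row (the stamp at the left end of the wooden rack goes to the right end of the white rack, and so on), so that the maker across the bench reads them in the same order from her side. Stand each one upright on the floor of its own compartment; set them down without dropping them, and do not tip any over.

Things in the scene. Friction and masses are not known exactly. Their poses are not given: they have to be found in the camera images.
- stamp_red: hand stamp with a red handle, 74 mm tall, 60 to 130 g, standing upright: round brass foot 30 mm across and 10 mm high, neck 12 mm across, then the red handle, a straight cylinder 22 mm across from 27 to 68 mm above the foot's underside, with a rounded top. Origin: centre of the foot's underside; z up along the handle
- stamp_blue: hand stamp with a blue handle, 74 mm tall, 60 to 130 g, standing upright: round brass foot 30 mm across and 10 mm high, neck 12 mm across, then the blue handle, a straight cylinder 22 mm across from 27 to 68 mm above the foot's underside, with a rounded top. Origin: centre of the foot's underside; z up along the handle
- stamp_green: hand stamp with a green handle, 74 mm tall, 60 to 130 g, standing upright: round brass foot 30 mm across and 10 mm high, neck 12 mm across, then the green handle, a straight cylinder 22 mm across from 27 to 68 mm above the foot's underside, with a rounded top. Origin: centre of the foot's underside; z up along the handle
- stamp_yellow: hand stamp with a yellow handle, 74 mm tall, 60 to 130 g, standing upright: round brass foot 30 mm across and 10 mm high, neck 12 mm across, then the yellow handle, a straight cylinder 22 mm across from 27 to 68 mm above the foot's underside, with a rounded top. Origin: centre of the foot's underside; z up along the handle
- cell_red: red open square plastic cell, 50 mm outside, 44 mm inside, 14 mm high, inner floor 3 mm above its origin; fixed on the wooden rack, one of its four places; at the start the red stamp stands in it. Origin: centre of its underside
- cell_blue: blue open square plastic cell, 50 mm outside, 44 mm inside, 14 mm high, inner floor 3 mm above its origin; fixed on the wooden rack, one of its four places; at the start the blue stamp stands in it. Origin: centre of its underside
- cell_green: green open square plastic cell, 50 mm outside, 44 mm inside, 14 mm high, inner floor 3 mm above its origin; fixed on the wooden rack, one of its four places; at the start the green stamp stands in it. Origin: centre of its underside
- cell_yellow: yellow open square plastic cell, 50 mm outside, 44 mm inside, 14 mm high, inner floor 3 mm above its origin; fixed on the wooden rack, one of its four places; at the start the yellow stamp stands in it. Origin: centre of its underside
- wood_rack: dark wooden rack, fixed, 64 mm (x) by 232 mm (y); the four coloured cells stand in a row along its y axis, 6 mm above the table, centres at y = -81, -27, 27, 81 mm; colours in any order. Origin: centre of its underside. The two racks stand one behind the other, either one nearer the robot, each with its y axis within 0.2 rad of world +y
- white_rack: white plastic rack, fixed, empty at the start, 58 mm (x) by 220 mm (y): four open compartments in a row along its y axis, centres at x = 0, y = -81, -27, 27, 81 mm, each 50 mm by 50 mm inside; walls 4 mm thick, tops 18 mm above the table, inner floor 5 mm above the table. Origin: centre of its underside; y axis within 0.2 rad of world +y
Mind the look-alikes: they are no part of the job. Leave any pink look-alike of the stamp_green alone.

How it is judged:
At the end, for the whole second after the job is handed in: Each stamp stands upright (0.12 rad) in the white rack compartment mirroring its own-coloured cell on the wooden rack (cell at y = +81 mm: compartment at y = -81, +27: -27, and so on), its foot within 13 mm of the centre in x and y and 3 mm of the floor, released, at rest (((y of cell_red in the frame of wood_rack between -0.091 and -0.071 m and y of stamp_red in the frame of white_rack between 0.068 and 0.094 m) or (y of cell_red in the frame of wood_rack between -0.037 and -0.017 m and y of stamp_red in the frame of white_rack between 0.014 and 0.04 m) or (y of cell_red in the frame of wood_rack between 0.017 and 0.037 m and y of stamp_red in the frame of white_rack between -0.04 and -0.014 m) or (y of cell_red in the frame of wood_rack between 0.071 and 0.091 m and y of stamp_red in the frame of white_rack between -0.094 and -0.068 m)) and x of stamp_red in the frame of white_rack between -0.013 and 0.013 m and z of stamp_red in the frame of white_rack between 0.002 and 0.008 m and angle between each of stamp_red, stamp_blue, stamp_green, stamp_yellow's own z axis and vertical below 0.12 rad and linear speed of each of stamp_red, stamp_blue, stamp_green, stamp_yellow below 0.02 m/s and angular speed of each of stamp_red, stamp_blue, stamp_green, stamp_yellow below 0.2 rad/s and ((y of cell_blue in the frame of wood_rack between -0.091 and -0.071 m and y of stamp_blue in the frame of white_rack between 0.068 and 0.094 m) or (y of cell_blue in the frame of wood_rack between -0.037 and -0.017 m and y of stamp_blue in the frame of white_rack between 0.014 and 0.04 m) or (y of cell_blue in the frame of wood_rack between 0.017 and 0.037 m and y of stamp_blue in the frame of white_rack between -0.04 and -0.014 m) or (y of cell_blue in the frame of wood_rack between 0.071 and 0.091 m and y of stamp_blue in the frame of white_rack between -0.094 and -0.068 m)) and x of stamp_blue in the frame of white_rack between -0.013 and 0.013 m and z of stamp_blue in the frame of white_rack between 0.002 and 0.008 m and ((y of cell_green in the frame of wood_rack between -0.091 and -0.071 m and y of stamp_green in the frame of white_rack between 0.068 and 0.094 m) or (y of cell_green in the frame of wood_rack between -0.037 and -0.017 m and y of stamp_green in the frame of white_rack between 0.014 and 0.04 m) or (y of cell_green in the frame of wood_rack between 0.017 and 0.037 m and y of stamp_green in the frame of white_rack between -0.04 and -0.014 m) or (y of cell_green in the frame of wood_rack between 0.071 and 0.091 m and y of stamp_green in the frame of white_rack between -0.094 and -0.068 m)) and x of stamp_green in the frame of white_rack between -0.013 and 0.013 m and z of stamp_green in the frame of white_rack between 0.002 and 0.008 m and ((y of cell_yellow in the frame of wood_rack between -0.091 and -0.071 m and y of stamp_yellow in the frame of white_rack between 0.068 and 0.094 m) or (y of cell_yellow in the frame of wood_rack between -0.037 and -0.017 m and y of stamp_yellow in the frame of white_rack between 0.014 and 0.04 m) or (y of cell_yellow in the frame of wood_rack between 0.017 and 0.037 m and y of stamp_yellow in the frame of white_rack between -0.04 and -0.014 m) or (y of cell_yellow in the frame of wood_rack between 0.071 and 0.091 m and y of stamp_yellow in the frame of white_rack between -0.094 and -0.068 m)) and x of stamp_yellow in the frame of white_rack between -0.013 and 0.013 m and z of stamp_yellow in the frame of white_rack between 0.002 and 0.008 m); the robot touches nothing.
It fails at once if a stamp is tipped over or laid down (more than 0.6 rad off upright) (angle between any of stamp_red, stamp_blue, stamp_green, stamp_yellow's own z axis and vertical above 0.6 rad).
It fails at once if a stamp is dropped or thrown (over 0.6 m/s with no finger on it: a fall of about 18 mm) ((linear speed of stamp_red above 0.6 m/s and contact force between stamp_red and the fingers below 0.05 N) or (linear speed of stamp_blue above 0.6 m/s and contact force between stamp_blue and the fingers below 0.05 N) or (linear speed of stamp_green above 0.6 m/s and contact force between stamp_green and the fingers below 0.05 N) or (linear speed of stamp_yellow above 0.6 m/s and contact force between stamp_yellow and the fingers below 0.05 N)).
It also fails if it takes over 96 s, if anything falls off the work surface, if the arm or the gripper's body presses on something with over 40 N, if the wrist force passes 120 N, or if a joint passes its speed limit or range.

## Working session

There is one attempt and no reset: what is moved stays moved. The work goes in short steps, Python scripts to look and compute and a tool call to move; the robot and the scene stay as the last step left them, time stands still between calls to the robot, and variables do not carry over. Pictures are saved under pics/ and viewed, about 12 in all and at most 16, crops included, and the job is handed in when it is done.

Besides the shell and the picture viewer there is one more tool, called after ">>>" as name(argument=value, ...) on one line, values as JSON. servo_tool: Moves the arm, as the interface text tells. Shift numbers are shares of 0.04 m and turn numbers shares of 60 degrees, none past 1 either way. Its arguments: {"type":"object","properties":{"increments":{"type":"array","items":{"type":"number"}}},"required":["increments"]}

```bash
mkdir -p pics; python3 - <<'E'
from cell import sensors, grab_frame
import cv2,numpy as np
print(sensors.observe())
for n in ("scene","side","wrist"):
    f=grab_frame(n); cv2.imwrite(f"pics/{n}0.png",f["pixels"][...,::-1]); np.savez(f"pics/{n}0.npz",**f)
    print(n,f["K"].round(1).tolist(),f["extrinsics"].round(3).tolist(),[k for k in f])
E
```

```text
{'time': 0.0, 'joints': array([ 9.88993782e-01,  2.76609831e-01,  1.50610072e+00, -1.37461385e-05,
        1.36066316e+00, -1.21012604e-01]), 'dq': array([-0.00018977,  0.00035183,  0.00151993, -0.00117744,  0.00097513,
        0.0008998 ]), 'joint_efforts': array([-1.72343749e-03, -4.04572177e+01, -2.37232876e+01,  7.01400032e-02,
        3.43699555e-02, -1.33917874e-04]), 'tool_pos': array([0.25539208, 0.5145627 , 0.20460918]), 'eef_rot': array([-3.13982300e+00, -2.01664574e-04,  2.68080541e+00]), 'force': array([ 0.43152166, -0.10690591,  0.85102561]), 'torque': array([-0.02438621, -0.03645757,  0.06117403]), 'finger_gap': 0.09416440507406673}
scene [[428.3, 0.0, 319.9], [0.0, 428.3, 197.5], [0.0, 0.0, 1.0]] [[0.405, -0.469, 0.785, 1.133], [0.914, 0.208, -0.347, -0.27], [-0.001, 0.858, 0.513, 0.427], [0.0, 0.0, 0.0, 1.0]] ['pixels', 'K', 'extrinsics']
side [[444.5, 0.0, 316.8], [0.0, 444.5, 199.5], [0.0, 0.0, 1.0]] [[0.906, 0.266, -0.328, 0.333], [-0.422, 0.596, -0.683, -0.486], [0.014, 0.757, 0.653, 0.469], [0.0, 0.0, 0.0, 1.0]] ['pixels', 'K', 'extrinsics']
wrist [[298.1, 0.0, 317.7], [0.0, 298.1, 204.8], [0.0, 0.0, 1.0]] [[0.444, -0.872, -0.206, 0.195], [0.896, 0.432, 0.104, 0.545], [-0.002, -0.23, 0.973, 0.383], [0.0, 0.0, 0.0, 1.0]] ['pixels', 'K', 'extrinsics']
```

View pics/scene0.png

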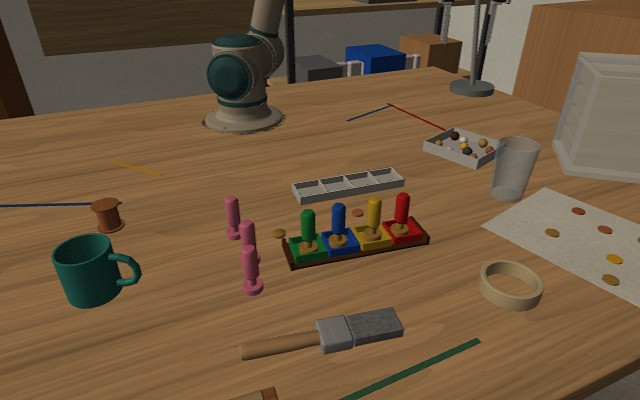

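View pics/side0.png

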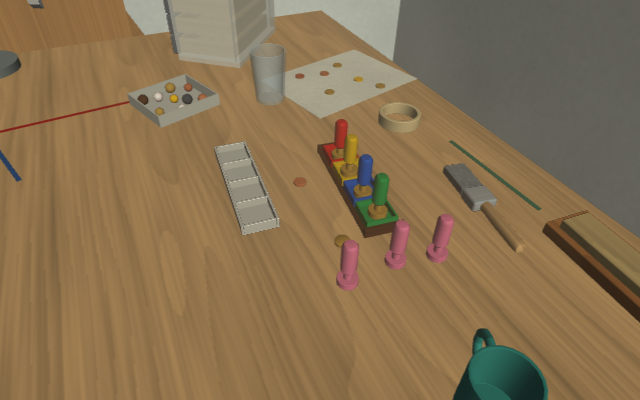

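The scene view shows the wooden rack (x 280–430, y 220–265) with stamps green, blue, yellow and red (handles at about 308,225; 338,220; 374,215; 402,210). The white rack (292–404, 170–200) is nearer the robot. Three pink look-alikes stand at about (232,217), (248,240) and (250,270), off the rack on the green end. The side view agrees. I'll enlarge both views to read the corners.

```bash
python3 - <<'E'
import cv2
a=cv2.imread("pics/scene0.png")[160:275,270:440]; b=cv2.imread("pics/side0.png")[110:245,205:405]
cv2.imwrite("pics/c1.png",cv2.resize(a,None,fx=4,fy=4,interpolation=cv2.INTER_CUBIC))
cv2.imwrite("pics/c2.png",cv2.resize(b,None,fx=4,fy=4,interpolation=cv2.INTER_CUBIC))
E
```

```text
(no output)
```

View pics/c1.png

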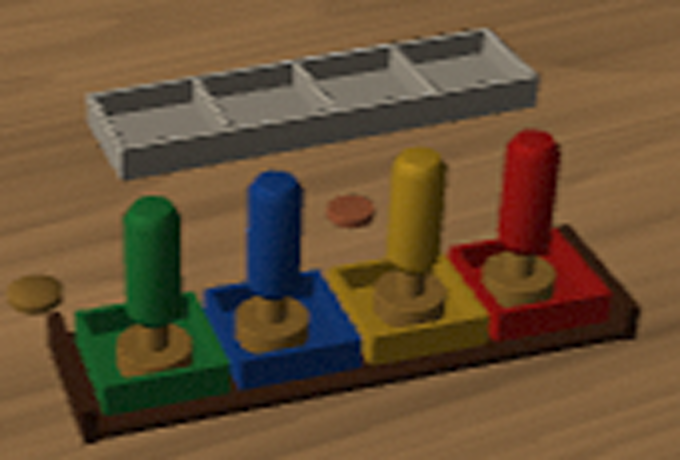

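View pics/c2.png

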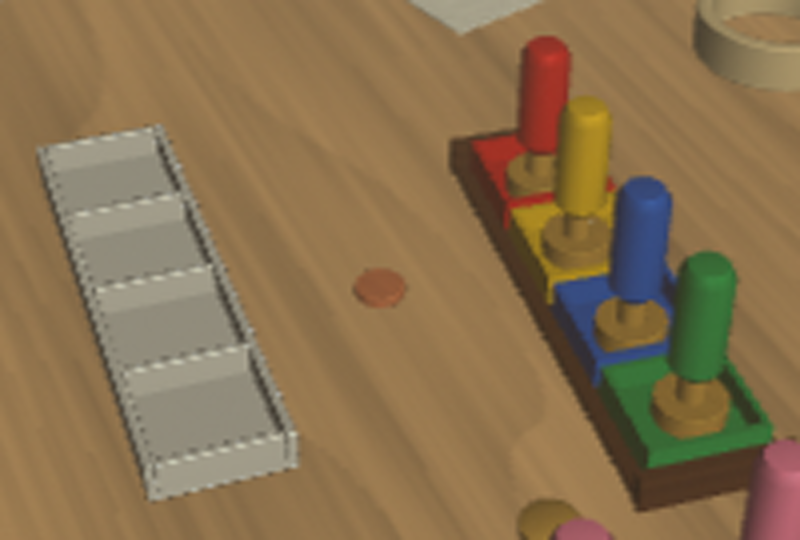

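```bash
cat > h.py <<'E'
import numpy as np
from scipy.optimize import least_squares
def proj(f,P):
    T=np.linalg.inv(f["extrinsics"]); c=np.atleast_2d(P)@T[:3,:3].T+T[:3,3]
    return np.c_[c[:,0]/-c[:,2],-c[:,1]/-c[:,2]]@np.diag(f["K"].diagonal()[:2])+f["K"][:2,2]
def rect(p,pts):
    c,s=np.cos(p[2]),np.sin(p[2]); pts=np.array(pts,float)
    return np.c_[p[0]+c*pts[:,0]-s*pts[:,1],p[1]+s*pts[:,0]+c*pts[:,1],pts[:,2]]
E
python3 - <<'E'
from h import *
S=np.load("pics/scene0.npz");D=np.load("pics/side0.npz")
s=lambda a:np.array(a)/4+[270,160]-.375
d=lambda a:np.array(a)/4+[205,110]-.375
m=[[-.029,-.11,.018],[-.029,.11,.018],[.029,.11,.018],[.029,-.11,.018]]
us=s([[90,97],[487,30],[538,77],[122,150]]);ud=d([[150,468],[40,148],[160,125],[293,435]])
r=least_squares(lambda p:np.r_[(proj(S,rect(p,m))-us).ravel(),(proj(D,rect(p,m))-ud).ravel()],[.5,0,0])
print("white",r.x.round(4),r.fun.round(1))
yc=[.081,.027,-.027,-.081]
print("targets g b y r",rect(r.x,[[0,y,0] for y in yc])[:,:2].round(4).tolist())
hs=s([[153,261],[274,234.5],[416,210],[529,191]]);hd=d([[700,317],[639,239],[583,155],[543,95]])
pts=[]
for a,b in zip(hs,hd):
    q=least_squares(lambda p:np.r_[proj(S,p)[0]-a,proj(D,p)[0]-b],[.6,0,.06]);pts.append(q.x);print(q.x.round(4),q.fun.round(1))
p=np.array(pts); v=p[3]-p[0]; print("centre",p.mean(0),"yaw",np.arctan2(-v[0],v[1]),np.linalg.norm(v[:2]))
# wood rack corners top z=.006: scene near corners, side left + low corner
mw=[[.032,-.116,.0],[.032,.116,.0]]
uw=s([[93,441],[634,337]]); mw2=[[-.032,-.116,.0]]; ud2=d([[642,508]])
r=least_squares(lambda p:np.r_[(proj(S,rect(p,mw))-uw).ravel(),(proj(D,rect(p,mw2))-ud2).ravel()],[.6,0,0])
print("wood",r.x.round(4),r.fun.round(1)); print(rect(r.x,[[0,-y,0] for y in yc])[:,:2].round(4).tolist())
E
```

```text
white [ 0.4725  0.0839 -0.0848] [-1.3 -0.7 -0.2 -0.4  0.4  0.2 -0.9  0.4 -1.2 -0.2 -1.  -0.8  0.7 -0.9
  1.5 -1. ]
targets g b y r [[0.4794, 0.1646], [0.4748, 0.1108], [0.4702, 0.057], [0.4657, 0.0032]]
[ 0.6347 -0.0698  0.057 ] [-0.3  0.4 -0.2 -0.4]
[ 0.6375 -0.0199  0.0574] [-0.2  0.2 -0.1 -0.3]
[0.6448 0.0392 0.0576] [-0.1  0.2 -0.1 -0.2]
[0.6511 0.0877 0.0573] [-0.3  0.4 -0.2 -0.5]
centre [0.64202476 0.00930524 0.05734029] yaw -0.10361522398895875 0.1583961550653779
wood [ 0.6424  0.0119 -0.1102] [-0.7  1.4  0.6 -0.7 -0.7 -0.1]
[[0.6335, -0.0686], [0.6394, -0.015], [0.6454, 0.0387], [0.6513, 0.0924]]
```

Match by position along y: green is at the low-y end of the wooden rack, then blue, yellow and red, each in its own-coloured cell. The pink stamps at (232,217), (248,240) and (250,270) stand off the rack, and the enlarged crop confirms the four on it are the right ones. So the targets in the white rack are green→+81, blue→+27, yellow→-27 and red→-81. First I move over the racks at height and then turn.

>>> servo_tool(increments=[-0.75,-0.44,0,0,0,0,1,-0.75,-0.44,0,0,0,0,1,-0.75,-0.44,0,0,0,0,1,-0.75,-0.44,0,0,0,0,1,-0.75,-0.44,0,0,0,0,1,-0.75,-0.44,0,0,0,0,1,-0.75,-0.44,0,0,0,0,1,-0.75,-0.44,0,0,0,0,1,-0.75,-0.44,0,0,0,0,1,-0.75,-0.44,0,0,0,0,1,-0.75,-0.44,0,0,0,0,1,-0.75,-0.44,0,0,0,0,1,-0.75,-0.44,0,0,0,0,1,-0.75,-0.44,0,0,0,0,1,-0.75,-0.44,0,0,0,0,1,-0.75,-0.44,0,0,0,0,1,-0.75,-0.44,0,0,0,0,1,-0.75,-0.44,0,0,0,0,1,-0.75,-0.44,0,0,0,0,1,-0.75,-0.44,0,0,0,0,1])

```text
time: 1.82
tool_pos: [0.648, -0.0874, 0.1966]
eef_rot: [-3.139, -0.01, 2.692]
force: [1.0, 0.0, 0.9]
finger_gap: 0.094
```

>>> servo_tool(increments=[0,0,0,0,0,0.1,1,0,0,0,0,0,0.1,1,0,0,0,0,0,0.1,1,0,0,0,0,0,0.1,1,0,0,0,0,0,0.1,1,0,0,0,0,0,0.1,1,0,0,0,0,0,0.1,1,0,0,0,0,0,0.1,1,0,0,0,0,0,0.1,1,0,0,0,0,0,0.1,1,0,0,0,0,0,0.1,1,0,0,0,0,0,0.06,1,0,0,0,0,0,0,1])

```text
time: 2.9
tool_pos: [0.6499, -0.0984, 0.1865]
eef_rot: [-3.12, 0.002, 1.405]
force: [1.1, -0.9, 0.3]
finger_gap: 0.0938
```

```bash
cat > plan.py <<'E'
import sys
from h import np
from cell import sensors
from scipy.spatial.transform import Rotation as R
*t,yaw=map(float,sys.argv[1:5]); o=sensors.observe()
r=R.from_euler("xyz",o["eef_rot"]); g=R.from_euler("xyz",[np.pi,0,yaw])
print("total rows-units",(r.inv().apply(np.array(t)-o["tool_pos"])/.04).round(2),((r.inv()*g).as_rotvec()/np.radians(60)).round(3),o["tool_pos"].round(4),o["eef_rot"].round(3),"gap",round(o["finger_gap"],4),"F",o["force"].round(1),"t",round(o["time"],2))
E
python3 plan.py 0.6341 -0.0695 0.12 1.467
python3 - <<'E'
from cell import grab_frame
import cv2
cv2.imwrite("pics/w1.png",grab_frame("wrist")["pixels"][...,::-1])
E
```

```text
total rows-units [ 0.65 -0.47  1.67] [-0.021  0.002 -0.06 ] [ 0.6499 -0.0984  0.1865] [-3.120e+00  2.000e-03  1.405e+00] gap 0.0938 F [ 1.1 -0.9  0.3] t 2.9
```

View pics/w1.png

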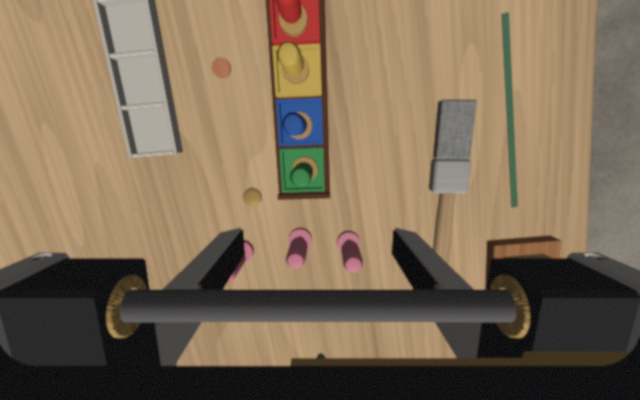

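The wrist view shows green at (302,172) at the near end of the row. The pink look-alikes at (297,240), (348,242) and (245,250) are about 70 mm further off, clear of the fingers. I align over green.

>>> servo_tool(increments=[0.17,-0.12,0.3,-0.005,0,-0.015,1,0.17,-0.12,0.3,-0.005,0,-0.015,1,0.17,-0.12,0.3,-0.005,0,-0.015,1,0.17,-0.12,0.3,-0.005,0,-0.015,1,0,0,0,0,0,0,1])

```text
time: 3.37
tool_pos: [0.634, -0.0688, 0.1366]
eef_rot: [3.141, 0.002, 1.481]
force: [-0.3, -0.3, -0.6]
finger_gap: 0.0939
```

```bash
python3 plan.py 0.6341 -0.0695 0.04 1.467
```

```text
total rows-units [-0.01  0.    2.42] [0.    0.002 0.014] [ 0.634  -0.0688  0.1366] [3.141e+00 2.000e-03 1.481e+00] gap 0.0939 F [-0.3 -0.3 -0.6] t 3.37
```

>>> servo_tool(increments=[0,0,0.4,0,0,0.002,1,0,0,0.4,0,0,0.002,1,0,0,0.4,0,0,0.002,1,0,0,0.4,0,0,0.002,1,0,0,0.4,0,0,0.002,1,0,0,0.3,0,0,0,1,0,0,0.1,0,0,0,1,0,0,0,0,0,0,1])

```text
time: 4.03
tool_pos: [0.6394, -0.072, 0.0414]
eef_rot: [3.133, 0.005, 1.479]
force: [0.1, 0.6, -0.2]
finger_gap: 0.0935
```

```bash
python3 plan.py 0.6341 -0.0695 0.04 1.467
```

```text
total rows-units [ 0.05 -0.14  0.03] [0.008 0.005 0.012] [ 0.6394 -0.072   0.0414] [3.133 0.005 1.479] gap 0.0935 F [ 0.1  0.6 -0.2] t 4.03
```

>>> servo_tool(increments=[0.05,-0.14,0.03,0.008,0.005,0.012,1,0,0,0,0,0,0,0.5,0,0,0,0,0,0,0.2,0,0,0,0,0,0,0,0,0,0,0,0,0,0,0,0,0,0,0,0,0,0,0,0,0,0,0,0,0,0,0,0,0,0,0,0,0,0,0,0,0,0])

```text
time: 4.78
tool_pos: [0.6371, -0.0704, 0.0453]
eef_rot: [3.134, 0.0, 1.466]
force: [0.1, -0.1, 0.7]
finger_gap: 0.0443
```

```bash
python3 plan.py 0.6341 -0.0695 0.14 1.486
```

```text
total rows-units [ 0.02 -0.06 -2.37] [ 0.007  0.    -0.019] [ 0.6371 -0.0704  0.0453] [3.134 0.    1.466] gap 0.0443 F [ 0.1 -0.1  0.7] t 4.78
```

>>> servo_tool(increments=[0.02,-0.05,0.1,0.006,0,0,0,0,0,0,0,0,0,0,0,0,0,0,0,0,0,0,0,0,0,0,0,0,0,0,0,0,0,0,0,0,0,0,0,0,0,0,0,0,0,0,0,0,0,0,0,0,0,0,0,0])

```text
time: 5.45
tool_pos: [0.6349, -0.0692, 0.0408]
eef_rot: [3.141, 0.0, 1.466]
force: [0.5, 0.0, 0.0]
finger_gap: 0.0213
```

```bash
python3 plan.py 0.6341 -0.0695 0.14 1.486
```

```text
total rows-units [-0.01 -0.02 -2.48] [ 0.     0.    -0.019] [ 0.6349 -0.0692  0.0408] [3.141 0.    1.466] gap 0.0213 F [0.5 0.  0. ] t 5.45
```

Gripped (gap 21 mm). Next: lift, then travel.

>>> servo_tool(increments=[0,0,-0.2,0,0,0,0,0,0,-0.4,0,0,0,0,0,0,-0.5,0,0,0,0,0,0,-0.5,0,0,0,0,0,0,-0.5,0,0,0,0,0,0,-0.3,0,0,0,0,0,0,-0.1,0,0,0,0,0,0,0,0,0,0,0])

```text
time: 6.12
tool_pos: [0.6332, -0.0689, 0.1458]
eef_rot: [-3.137, -0.0, 1.466]
force: [-0.3, 0.1, -1.4]
finger_gap: 0.0215
```

```bash
python3 plan.py 0.4794 0.1646 0.135 1.486
```

```text
total rows-units [ 5.41 -4.43  0.29] [-0.004 -0.    -0.019] [ 0.6332 -0.0689  0.1458] [-3.137 -0.     1.466] gap 0.0215 F [-0.3  0.1 -1.4] t 6.12
```

>>> servo_tool(increments=[0.2,-0.16,0,0,0,-0.002,0,0.4,-0.33,0,0,0,-0.002,0,0.5,-0.41,0,0,0,-0.002,0,0.5,-0.41,0,0,0,-0.002,0,0.5,-0.41,0,0,0,-0.002,0,0.5,-0.41,0,0,0,-0.002,0,0.5,-0.41,0,0,0,-0.002,0,0.5,-0.41,0,0,0,-0.002,0,0.5,-0.41,0,0,0,-0.002,0,0.5,-0.41,0,0,0,0,0,0.4,-0.33,0,0,0,0,0,0.3,-0.25,0,0,0,0,0,0.1,-0.08,0,0,0,0,0,0,0,0,0,0,0,0,0,0,0,0,0,0,0])

```text
time: 7.37
tool_pos: [0.4502, 0.1764, 0.1323]
eef_rot: [-3.105, 0.001, 1.486]
force: [-0.3, -0.8, -0.8]
finger_gap: 0.0211
```

```bash
python3 plan.py 0.4794 0.1646 0.045 1.486
```

```text
total rows-units [-0.23  0.83  2.15] [-0.035  0.001  0.   ] [0.4502 0.1764 0.1323] [-3.105e+00  1.000e-03  1.486e+00] gap 0.0211 F [-0.3 -0.8 -0.8] t 7.37
```

>>> servo_tool(increments=[-0.08,0.28,0,-0.012,0,0,0,-0.08,0.28,0,-0.012,0,0,0,-0.05,0.2,0,-0.008,0,0,0,0,0,0.2,0,0,0,0,0,0,0.4,0,0,0,0,0,0,0.4,0,0,0,0,0,0,0.2,0,0,0,0,0,0,0,0,0,0,0])

```text
time: 8.03
tool_pos: [0.4893, 0.1587, 0.08]
eef_rot: [3.137, 0.003, 1.478]
force: [-0.8, 0.6, -1.2]
finger_gap: 0.0216
```

```bash
python3 plan.py 0.4794 0.1646 0.045 1.486; python3 - <<'E'
from cell import grab_frame
import cv2
a=grab_frame("side")["pixels"][...,::-1]; b=grab_frame("scene")["pixels"][...,::-1]
cv2.imwrite("pics/p1.png",cv2.hconcat([cv2.resize(a[90:260,160:330],(400,400)),cv2.resize(b[110:230,290:410],(400,400))]))
E
```

```text
total rows-units [ 0.13 -0.26  0.87] [ 0.005  0.003 -0.008] [0.4893 0.1587 0.08  ] [3.137e+00 3.000e-03 1.478e+00] gap 0.0216 F [-0.8  0.6 -1.2] t 8.03
```

View pics/p1.png

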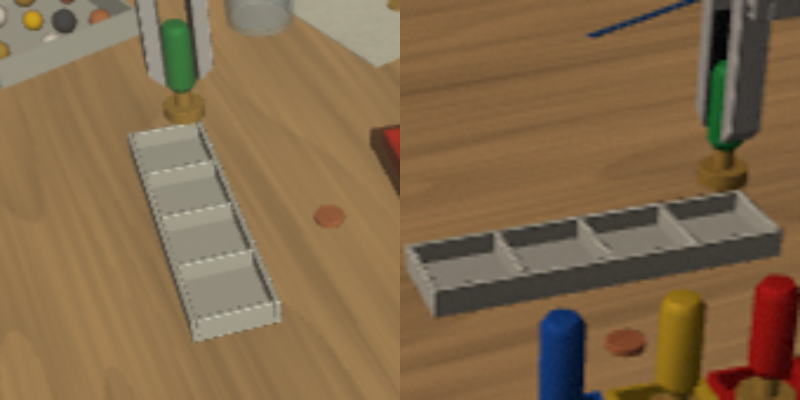

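Green hangs upright above the end compartment (side crop, foot at 183,107). I correct the position and lower it.

>>> servo_tool(increments=[0.06,-0.13,0.2,0,0,0,0,0.05,-0.1,0.2,0,0,0,0,0,0,0.1,0,0,0,0,0,0,0,0,0,0,0,0,0,0,0,0,0,0])

```text
time: 8.55
tool_pos: [0.4819, 0.1653, 0.0614]
eef_rot: [3.131, 0.001, 1.479]
force: [0.5, -0.3, -1.2]
finger_gap: 0.0216
```

```bash
python3 plan.py 0.4794 0.1646 0.037 1.486
```

```text
total rows-units [-0.02 -0.07  0.61] [ 0.01   0.001 -0.007] [0.4819 0.1653 0.0614] [3.131e+00 1.000e-03 1.479e+00] gap 0.0216 F [ 0.5 -0.3 -1.2] t 8.55
```

>>> servo_tool(increments=[-0.01,-0.04,0.15,0.005,0,0,0,-0.01,-0.03,0.15,0.004,0,0,0,0,0,0.12,0,0,0,0,0,0,0.06,0,0,0,0,0,0,0,0,0,0,0])

```text
time: 8.97
tool_pos: [0.4796, 0.165, 0.0409]
eef_rot: [3.139, 0.0, 1.479]
force: [-0.2, -0.4, -0.6]
finger_gap: 0.0212
```

```bash
python3 plan.py 0.4794 0.1646 0.0368 1.486
```

```text
total rows-units [-0.01 -0.    0.1 ] [ 0.002  0.    -0.007] [0.4796 0.165  0.0409] [3.139 0.    1.479] gap 0.0212 F [-0.2 -0.4 -0.6] t 8.97
```

>>> servo_tool(increments=[0,0,0.07,0,0,0,0,0,0,0.05,0,0,0,0,0,0,0.02,0,0,0,0,0,0,0,0,0,0,0])

```text
time: 9.3
tool_pos: [0.48, 0.165, 0.0371]
eef_rot: [3.139, -0.0, 1.479]
force: [-0.3, 0.7, -0.8]
finger_gap: 0.0217
```

>>> servo_tool(increments=[0,0,0.02,0,0,0,0,0,0,0.01,0,0,0,0,0,0,0,0,0,0,0.3,0,0,0,0,0,0,0.4,0,0,0,0,0,0,0.6,0,0,0,0,0,0,0.8,0,0,0,0,0,0,1,0,0,0,0,0,0,1,0,0,0,0,0,0,1,0,0,0,0,0,0,1,0,0,0,0,0,0,1,0,0,0,0,0,0,1,0,0,0,0,0,0,1])

```text
time: 10.38
tool_pos: [0.481, 0.1651, 0.0357]
eef_rot: [3.137, -0.001, 1.479]
force: [-0.2, -0.6, -0.6]
finger_gap: 0.0911
```

```bash
python3 plan.py 0.4794 0.1646 0.12 1.486; python3 - <<'E'
from cell import grab_frame
import cv2
a=grab_frame("side")["pixels"][...,::-1]; b=grab_frame("scene")["pixels"][...,::-1]
cv2.imwrite("pics/p2.png",cv2.hconcat([cv2.resize(a[90:260,160:330],(400,400)),cv2.resize(b[110:230,290:410],(400,400))]))
E
```

```text
total rows-units [-0.01 -0.03 -2.11] [ 0.004 -0.    -0.007] [0.481  0.1651 0.0357] [ 3.137e+00 -1.000e-03  1.479e+00] gap 0.0911 F [-0.2 -0.6 -0.6] t 10.38
```

View pics/p2.png

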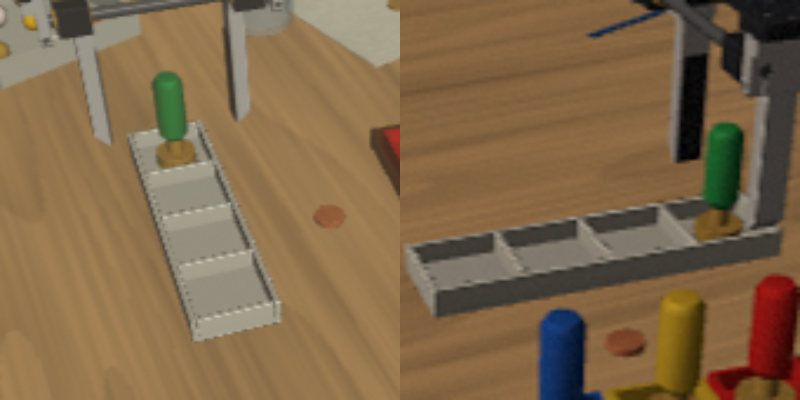

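Green stands upright in the end compartment (feet: side crop 175,153, scene crop 718,226). I check the centring and plan the move to blue.

```bash
python3 - <<'E'
from h import *
S=np.load("pics/scene0.npz");D=np.load("pics/side0.npz")
w=np.array([.4725,.0839,-.0848])
for nm,a,b in (("foot top",(718,221),(176,150)),("handle",(723,167),(170,106))):
    a=np.array([(a[0]-400)*.3+290,a[1]*.3+110]);b=np.array([b[0]*.425+160,b[1]*.425+90])
    q=least_squares(lambda p:np.r_[proj(S,p)[0]-a,proj(D,p)[0]-b],[.5,.1,.02]).x
    c,s=np.cos(w[2]),np.sin(w[2]);e=q[:2]-w[:2]
    print(nm,q.round(4),"rack frame",np.round([c*e[0]+s*e[1],-s*e[0]+c*e[1]],4))
E
python3 plan.py 0.6375 -0.0195 0.12 1.467
```

```text
foot top [0.4816 0.1636 0.0145] rack frame [0.0023 0.0802]
handle [0.4818 0.1643 0.0521] rack frame [0.0024 0.0809]
total rows-units [-4.23  4.33 -2.09] [ 0.004 -0.001  0.011] [0.481  0.1651 0.0358] [ 3.137e+00 -1.000e-03  1.479e+00] gap 0.0936 F [0.5 0.8 0. ] t 10.48
```

Centred within about 2.5 mm. On to blue.

>>> servo_tool(increments=[0,0,-0.2,0,0,0,1,0,0,-0.5,0,0,0,1,0,0,-0.5,0,0,0,1,0,0,-0.5,0,0,0,1,0,0,-0.3,0,0,0,1,0,0,-0.1,0,0,0,1,-0.25,0.25,0,0,0,0.002,1,-0.5,0.51,0,0,0,0.002,1,-0.5,0.51,0,0,0,0.002,1,-0.5,0.51,0,0,0,0.002,1,-0.5,0.51,0,0,0,0.002,1,-0.5,0.51,0,0,0,0,1,-0.5,0.51,0,0,0,0,1,-0.3,0.3,0,0,0,0,1,-0.15,0.15,0,0,0,0,1,0,0,0,0,0,0,1,0,0,0,0,0,0,1])

```text
time: 11.9
tool_pos: [0.621, -0.0131, 0.1188]
eef_rot: [-3.138, 0.003, 1.469]
force: [-0.1, -0.0, -0.4]
finger_gap: 0.0936
```

```bash
python3 plan.py 0.6375 -0.0195 0.06 1.467
```

```text
total rows-units [-0.11  0.43  1.47] [-0.004  0.003  0.002] [ 0.621  -0.0131  0.1188] [-3.138e+00  3.000e-03  1.469e+00] gap 0.0936 F [-0.1 -0.  -0.4] t 11.9
```

>>> servo_tool(increments=[-0.05,0.19,0,0,0,0,1,-0.05,0.17,0.1,0,0,0,1,0,0,0.4,0,0,0,1,0,0,0.4,0,0,0,1,0,0,0.35,0,0,0,1,0,0,0.1,0,0,0,1,0,0,0,0,0,0,1])

```text
time: 12.48
tool_pos: [0.6352, -0.0139, 0.0629]
eef_rot: [-3.138, 0.002, 1.475]
force: [-0.8, -0.4, 0.4]
finger_gap: 0.094
```

```bash
python3 plan.py 0.6375 -0.0195 0.04 1.467
```

```text
total rows-units [-0.13  0.07  0.57] [-0.003  0.002  0.008] [ 0.6352 -0.0139  0.0629] [-3.138e+00  2.000e-03  1.475e+00] gap 0.094 F [-0.8 -0.4  0.4] t 12.48
```

>>> servo_tool(increments=[-0.07,0.02,0.2,0,0,0.004,1,-0.05,0.02,0.2,0,0,0.004,1,0,0,0.1,0,0,0,0.8,0,0,0.05,0,0,0,0.6,0,0,0,0,0,0,0.5,0,0,0,0,0,0,0.4])

```text
time: 12.98
tool_pos: [0.6378, -0.0184, 0.0408]
eef_rot: [3.141, 0.002, 1.468]
force: [-0.0, 0.5, 0.2]
finger_gap: 0.0704
```

```bash
python3 plan.py 0.6375 -0.0195 0.04 1.467
```

```text
total rows-units [-0.03 -0.    0.02] [0.    0.002 0.001] [ 0.6378 -0.0184  0.0408] [3.141e+00 2.000e-03 1.468e+00] gap 0.0704 F [-0.   0.5  0.2] t 12.98
```

>>> servo_tool(increments=[-0.03,0,0.02,0,0,0,0,0,0,0,0,0,0,0,0,0,0,0,0,0,0,0,0,0,0,0,0,0,0,0,0,0,0,0,0,0,0,0,0,0,0,0,0,0,0,0,0,0,0,0,0,0,0,0,0,0,0,0,0,0,0,0,0,0,0,0,0,0,0,0,0,0,0,0,0,0,0,0,0,0,0,0,0,0])

```text
time: 13.98
tool_pos: [0.6386, -0.0199, 0.0416]
eef_rot: [3.139, 0.002, 1.468]
force: [0.1, -1.0, -0.4]
finger_gap: 0.0214
```

```bash
python3 plan.py 0.4748 0.1108 0.135 1.486
```

```text
total rows-units [ 2.83 -4.4  -2.35] [ 0.003  0.002 -0.017] [ 0.6386 -0.0199  0.0416] [3.139e+00 2.000e-03 1.468e+00] gap 0.0214 F [ 0.1 -1.  -0.4] t 13.98
```

>>> servo_tool(increments=[0,0,-0.2,0,0,0,0,0,0,-0.5,0,0,0,0,0,0,-0.5,0,0,0,0,0,0,-0.5,0,0,0,0,0,0,-0.5,0,0,0,0,0,0,-0.2,0,0,0,0,0.16,-0.25,0,0,0,-0.002,0,0.32,-0.5,0,0,0,-0.002,0,0.32,-0.5,0,0,0,-0.002,0,0.32,-0.5,0,0,0,-0.002,0,0.32,-0.5,0,0,0,-0.002,0,0.32,-0.5,0,0,0,-0.002,0,0.32,-0.5,0,0,0,-0.002,0,0.22,-0.34,0,0,0,0,0,0.15,-0.22,0,0,0,0,0,0.06,-0.1,0,0,0,0,0,0,0,0,0,0,0,0,0,0,0,0,0,0,0])

```text
time: 15.48
tool_pos: [0.4703, 0.1028, 0.1334]
eef_rot: [-3.123, 0.002, 1.483]
force: [-0.0, 0.3, -1.5]
finger_gap: 0.0216
```

```bash
python3 plan.py 0.4748 0.1108 0.07 1.486
```

```text
total rows-units [0.21 0.12 1.58] [-0.018  0.001 -0.003] [0.4703 0.1028 0.1334] [-3.123e+00  2.000e-03  1.483e+00] gap 0.0216 F [-0.   0.3 -1.5] t 15.48
```

>>> servo_tool(increments=[0.1,0.02,0.1,-0.009,0,0,0,0.09,0.02,0.3,-0.008,0,0,0,0,0,0.4,0,0,0,0,0,0,0.4,0,0,0,0,0,0,0.2,0,0,0,0,0,0,0,0,0,0,0,0,0,0,0,0,0,0])

```text
time: 16.07
tool_pos: [0.4802, 0.1087, 0.0745]
eef_rot: [3.133, 0.001, 1.478]
force: [0.2, -0.6, -1.2]
finger_gap: 0.0211
```

```bash
python3 plan.py 0.4748 0.1108 0.0376 1.486
```

```text
total rows-units [ 0.04 -0.15  0.92] [ 0.008  0.001 -0.008] [0.4802 0.1087 0.0745] [3.133e+00 1.000e-03 1.478e+00] gap 0.0211 F [ 0.2 -0.6 -1.2] t 16.07
```

>>> servo_tool(increments=[0.02,-0.08,0.2,0.005,0,-0.004,0,0.02,-0.08,0.2,0.004,0,-0.004,0,0,0,0.2,0,0,0,0,0,0,0.12,0,0,0,0,0,0,0.06,0,0,0,0,0,0,0,0,0,0,0])

```text
time: 16.57
tool_pos: [0.4759, 0.1109, 0.0418]
eef_rot: [3.139, 0.001, 1.486]
force: [1.1, -0.1, -1.0]
finger_gap: 0.0217
```

```bash
python3 plan.py 0.4748 0.1108 0.0376 1.486
```

```text
total rows-units [-0.   -0.03  0.1 ] [0.002 0.001 0.   ] [0.4759 0.1109 0.0418] [3.139e+00 1.000e-03 1.486e+00] gap 0.0217 F [ 1.1 -0.1 -1. ] t 16.57
```

>>> servo_tool(increments=[0,-0.02,0.07,0,0,0,0,0,0,0.05,0,0,0,0,0,0,0.03,0,0,0,0,0,0,0.01,0,0,0,0,0,0,0,0,0,0,0])

```text
time: 16.98
tool_pos: [0.4759, 0.1111, 0.0381]
eef_rot: [3.137, 0.0, 1.487]
force: [-0.1, -0.5, -1.2]
finger_gap: 0.0212
```

>>> servo_tool(increments=[0,0,0.01,0,0,0,0,0,0,0,0,0,0,0.3,0,0,0,0,0,0,0.4,0,0,0,0,0,0,0.6,0,0,0,0,0,0,0.8,0,0,0,0,0,0,1,0,0,0,0,0,0,1,0,0,0,0,0,0,1,0,0,0,0,0,0,1,0,0,0,0,0,0,1,0,0,0,0,0,0,1,0,0,0,0,0,0,1])

```text
time: 17.98
tool_pos: [0.4768, 0.1112, 0.0377]
eef_rot: [3.135, -0.0, 1.487]
force: [0.9, 0.5, 0.3]
finger_gap: 0.0911
```

```bash
python3 plan.py 0.6446 0.0390 0.12 1.467
```

```text
total rows-units [-1.45  4.35 -2.03] [ 0.006 -0.     0.019] [0.4768 0.1112 0.0377] [ 3.135 -0.     1.487] gap 0.0911 F [0.9 0.5 0.3] t 17.98
```

>>> servo_tool(increments=[0,0,-0.2,0,0,0,1,0,0,-0.5,0,0,0,1,0,0,-0.5,0,0,0,1,0,0,-0.5,0,0,0,1,0,0,-0.3,0,0,0,1,0,0,-0.1,0,0,0,1,-0.1,0.25,0,0,0,0.003,1,-0.17,0.55,0,0,0,0.003,1,-0.17,0.55,0,0,0,0.003,1,-0.17,0.55,0,0,0,0.003,1,-0.17,0.55,0,0,0,0.003,1,-0.17,0.55,0,0,0,0,1,-0.17,0.55,0,0,0,0,1,-0.1,0.4,0,0,0,0,1,-0.05,0.2,0,0,0,0,1,0,0,0,0,0,0,1,0,0,0,0,0,0,1])

```text
time: 19.4
tool_pos: [0.6438, 0.0375, 0.1198]
eef_rot: [-3.139, 0.002, 1.469]
force: [-0.3, 0.7, 0.3]
finger_gap: 0.0941
```

```bash
python3 plan.py 0.6446 0.0390 0.06 1.467
```

```text
total rows-units [0.04 0.02 1.5 ] [-0.003  0.002  0.002] [0.6438 0.0375 0.1198] [-3.139e+00  2.000e-03  1.469e+00] gap 0.0941 F [-0.3  0.7  0.3] t 19.4
```

>>> servo_tool(increments=[0.03,-0.04,0.1,0,0,0,1,0,-0.03,0.4,0,0,0,1,0,0,0.4,0,0,0,1,0,0,0.35,0,0,0,1,0,0,0.1,0,0,0,1,0,0,0,0,0,0,1])

```text
time: 19.9
tool_pos: [0.6339, 0.042, 0.0636]
eef_rot: [-3.134, 0.001, 1.472]
force: [-0.8, -0.2, 0.9]
finger_gap: 0.0941
```

```bash
python3 plan.py 0.6446 0.0390 0.04 1.467
```

```text
total rows-units [-0.05  0.28  0.59] [-0.008  0.001  0.005] [0.6339 0.042  0.0636] [-3.134e+00  1.000e-03  1.472e+00] gap 0.0941 F [-0.8 -0.2  0.9] t 19.9
```

>>> servo_tool(increments=[-0.02,0.12,0.2,-0.004,0,0.003,1,-0.02,0.12,0.2,-0.003,0,0,1,0,0,0.1,0,0,0,0.8,0,0,0.05,0,0,0,0.6,0,0,0,0,0,0,0.6,0,0,0,0,0,0,0.6])

```text
time: 20.4
tool_pos: [0.6443, 0.0401, 0.0417]
eef_rot: [3.138, 0.001, 1.47]
force: [0.3, -0.2, -0.0]
finger_gap: 0.0709
```

```bash
python3 plan.py 0.6446 0.0390 0.04 1.467
```

```text
total rows-units [-0.03  0.01  0.04] [0.003 0.001 0.003] [0.6443 0.0401 0.0417] [3.138e+00 1.000e-03 1.470e+00] gap 0.0709 F [ 0.3 -0.2 -0. ] t 20.4
```

>>> servo_tool(increments=[-0.02,0,0.02,0.002,0,0,0,0,0,0,0,0,0,0,0,0,0,0,0,0,0,0,0,0,0,0,0,0,0,0,0,0,0,0,0,0,0,0,0,0,0,0,0,0,0,0,0,0,0,0,0,0,0,0,0,0,0,0,0,0,0,0,0,0,0,0,0,0,0,0,0,0,0,0,0,0,0,0,0,0,0,0,0,0])

```text
time: 21.4
tool_pos: [0.6451, 0.0391, 0.0423]
eef_rot: [3.138, 0.001, 1.469]
force: [-0.1, -0.3, -0.9]
finger_gap: 0.0213
```

```bash
python3 plan.py 0.4702 0.0570 0.135 1.486
```

```text
total rows-units [ 0.   -4.39 -2.33] [ 0.003  0.001 -0.016] [0.6451 0.0391 0.0423] [3.138e+00 1.000e-03 1.469e+00] gap 0.0213 F [-0.1 -0.3 -0.9] t 21.4
```

>>> servo_tool(increments=[0,0,-0.2,0,0,0,0,0,0,-0.5,0,0,0,0,0,0,-0.5,0,0,0,0,0,0,-0.5,0,0,0,0,0,0,-0.5,0,0,0,0,0,0,-0.2,0,0,0,0,0,-0.25,0,0,0,-0.002,0,0,-0.5,0,0,0,-0.002,0,0,-0.5,0,0,0,-0.002,0,0,-0.5,0,0,0,-0.002,0,0,-0.5,0,0,0,-0.002,0,0,-0.5,0,0,0,-0.002,0,0,-0.5,0,0,0,-0.002,0,0,-0.4,0,0,0,0,0,0,-0.25,0,0,0,0,0,0,-0.1,0,0,0,0,0,0,0,0,0,0,0,0,0,0,0,0,0,0,0])

```text
time: 22.9
tool_pos: [0.4604, 0.0557, 0.1332]
eef_rot: [-3.12, 0.002, 1.486]
force: [0.2, 0.1, -1.5]
finger_gap: 0.0214
```

```bash
python3 plan.py 0.4702 0.0570 0.07 1.486
```

```text
total rows-units [0.06 0.27 1.57] [-0.021  0.002  0.   ] [0.4604 0.0557 0.1332] [-3.120e+00  2.000e-03  1.486e+00] gap 0.0214 F [ 0.2  0.1 -1.5] t 22.9
```

>>> servo_tool(increments=[0.03,0.09,0.1,-0.01,0,0,0,0.03,0.08,0.3,-0.009,0,0,0,0,0,0.4,0,0,0,0,0,0,0.4,0,0,0,0,0,0,0.2,0,0,0,0,0,0,0,0,0,0,0,0,0,0,0,0,0,0])

```text
time: 23.48
tool_pos: [0.4747, 0.0572, 0.0736]
eef_rot: [3.135, 0.002, 1.485]
force: [0.1, 0.6, -0.6]
finger_gap: 0.0213
```

```bash
python3 plan.py 0.4702 0.0570 0.0383 1.486
```

```text
total rows-units [-0.01 -0.12  0.88] [ 0.006  0.001 -0.001] [0.4747 0.0572 0.0736] [3.135e+00 2.000e-03 1.485e+00] gap 0.0213 F [ 0.1  0.6 -0.6] t 23.48
```

>>> servo_tool(increments=[0,-0.06,0.2,0.003,0,0,0,0,-0.06,0.2,0.003,0,0,0,0,0,0.18,0,0,0,0,0,0,0.12,0,0,0,0,0,0,0.06,0,0,0,0,0,0,0,0,0,0,0])

```text
time: 23.98
tool_pos: [0.4721, 0.0575, 0.0418]
eef_rot: [3.138, 0.001, 1.485]
force: [-0.2, -0.1, -0.8]
finger_gap: 0.0215
```

```bash
python3 plan.py 0.4702 0.0570 0.0383 1.486
```

```text
total rows-units [-0.02 -0.05  0.09] [ 0.004  0.001 -0.001] [0.4721 0.0575 0.0418] [3.138e+00 1.000e-03 1.485e+00] gap 0.0215 F [-0.2 -0.1 -0.8] t 23.98
```

>>> servo_tool(increments=[-0.01,-0.04,0.06,0.002,0,0,0,0,0,0.05,0,0,0,0,0,0,0.03,0,0,0,0,0,0,0.01,0,0,0,0,0,0,0,0,0,0,0])

```text
time: 24.4
tool_pos: [0.4711, 0.0571, 0.0388]
eef_rot: [3.138, 0.001, 1.485]
force: [-0.8, 0.9, -1.8]
finger_gap: 0.0212
```

>>> servo_tool(increments=[0,0,0.01,0,0,0,0,0,0,0,0,0,0,0.3,0,0,0,0,0,0,0.4,0,0,0,0,0,0,0.6,0,0,0,0,0,0,0.8,0,0,0,0,0,0,1,0,0,0,0,0,0,1,0,0,0,0,0,0,1,0,0,0,0,0,0,1,0,0,0,0,0,0,1,0,0,0,0,0,0,1,0,0,0,0,0,0,1])

```text
time: 25.4
tool_pos: [0.4719, 0.0571, 0.0385]
eef_rot: [3.136, 0.001, 1.485]
force: [0.2, 0.1, 0.2]
finger_gap: 0.0915
```

```bash
python3 plan.py 0.6510 0.0885 0.12 1.467
```

```text
total rows-units [ 1.16  4.4  -2.01] [0.006 0.001 0.017] [0.4719 0.0571 0.0385] [3.136e+00 1.000e-03 1.485e+00] gap 0.0915 F [0.2 0.1 0.2] t 25.4
```

>>> servo_tool(increments=[0,0,-0.2,0,0,0,1,0,0,-0.5,0,0,0,1,0,0,-0.5,0,0,0,1,0,0,-0.5,0,0,0,1,0,0,-0.3,0,0,0,1,0,0,-0.1,0,0,0,1,0.08,0.25,0,0,0,0.003,1,0.14,0.55,0,0,0,0.003,1,0.14,0.55,0,0,0,0.003,1,0.14,0.55,0,0,0,0.003,1,0.14,0.55,0,0,0,0.003,1,0.14,0.55,0,0,0,0,1,0.14,0.55,0,0,0,0,1,0.08,0.4,0,0,0,0,1,0.04,0.2,0,0,0,0,1,0,0,0,0,0,0,1,0,0,0,0,0,0,1])

```text
time: 26.82
tool_pos: [0.6487, 0.0855, 0.1199]
eef_rot: [-3.138, 0.001, 1.467]
force: [-0.1, 0.1, 0.0]
finger_gap: 0.0941
```

```bash
python3 plan.py 0.6510 0.0885 0.06 1.467;  python3 - <<'E'
from cell import grab_frame
import cv2
a=grab_frame("side")["pixels"][...,::-1]; b=grab_frame("scene")["pixels"][...,::-1]
cv2.imwrite("pics/p3.png",cv2.hconcat([cv2.resize(a[90:260,190:360],(400,400)),cv2.resize(b[110:260,290:440],(400,400))]))
E
```

```text
total rows-units [0.08 0.05 1.5 ] [-0.004  0.001 -0.   ] [0.6487 0.0855 0.1199] [-3.138e+00  1.000e-03  1.467e+00] gap 0.0941 F [-0.1  0.1  0. ] t 26.82
```

View pics/p3.png

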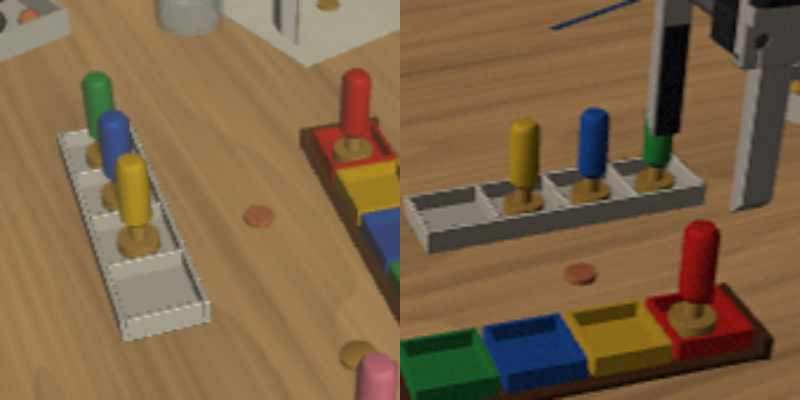

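Green, blue and yellow stand upright and centred in their compartments (scene crop feet 655,178; 592,190; 524,203), and red is still in its cell (693,318). Next I pick red.

>>> servo_tool(increments=[0.05,0.04,0.1,0,0,0,1,0.02,0.02,0.4,0,0,0,1,0,0,0.4,0,0,0,1,0,0,0.35,0,0,0,1,0,0,0.1,0,0,0,1,0,0,0,0,0,0,1])

```text
time: 27.42
tool_pos: [0.6465, 0.0882, 0.0667]
eef_rot: [-3.139, 0.001, 1.466]
force: [-0.5, 0.7, 0.1]
finger_gap: 0.0939
```

```bash
python3 plan.py 0.6510 0.0885 0.04 1.467
```

```text
total rows-units [0.02 0.11 0.67] [-0.002  0.001 -0.001] [0.6465 0.0882 0.0667] [-3.139e+00  1.000e-03  1.466e+00] gap 0.0939 F [-0.5  0.7  0.1] t 27.42
```

>>> servo_tool(increments=[0,0.05,0.2,0,0,0,1,0,0.05,0.2,0,0,0,1,0,0,0.17,0,0,0,0.8,0,0,0.08,0,0,0,0.6,0,0,0,0,0,0,0.6,0,0,0,0,0,0,0.6])

```text
time: 27.92
tool_pos: [0.6514, 0.0878, 0.0407]
eef_rot: [3.141, 0.0, 1.466]
force: [-0.1, -0.2, -0.8]
finger_gap: 0.0708
```

```bash
python3 plan.py 0.6510 0.0885 0.04 1.467
```

```text
total rows-units [ 0.02 -0.01  0.02] [ 0.001  0.    -0.001] [0.6514 0.0878 0.0407] [3.141 0.    1.466] gap 0.0708 F [-0.1 -0.2 -0.8] t 27.92
```

>>> servo_tool(increments=[0.01,0,0.01,0,0,0,0,0,0,0,0,0,0,0,0,0,0,0,0,0,0,0,0,0,0,0,0,0,0,0,0,0,0,0,0,0,0,0,0,0,0,0,0,0,0,0,0,0,0,0,0,0,0,0,0,0,0,0,0,0,0,0,0,0,0,0,0,0,0,0,0,0,0,0,0,0,0,0,0,0,0,0,0,0])

```text
time: 28.92
tool_pos: [0.6524, 0.0883, 0.0417]
eef_rot: [3.138, 0.0, 1.466]
force: [-0.3, -0.0, -0.7]
finger_gap: 0.0215
```

```bash
python3 plan.py 0.4657 0.0032 0.135 1.486
```

```text
total rows-units [-2.61 -4.41 -2.35] [ 0.003  0.    -0.019] [0.6524 0.0883 0.0417] [3.138 0.    1.466] gap 0.0215 F [-0.3 -0.  -0.7] t 28.92
```

>>> servo_tool(increments=[0,0,-0.2,0,0,0,0,0,0,-0.5,0,0,0,0,0,0,-0.5,0,0,0,0,0,0,-0.5,0,0,0,0,0,0,-0.5,0,0,0,0,0,0,-0.2,0,0,0,0,-0.16,-0.25,0,0,0,-0.003,0,-0.3,-0.5,0,0,0,-0.003,0,-0.3,-0.5,0,0,0,-0.003,0,-0.3,-0.5,0,0,0,-0.003,0,-0.3,-0.5,0,0,0,-0.003,0,-0.3,-0.5,0,0,0,-0.002,0,-0.3,-0.5,0,0,0,-0.002,0,-0.22,-0.35,0,0,0,0,0,-0.15,-0.2,0,0,0,0,0,-0.06,-0.1,0,0,0,0,0,0,0,0,0,0,0,0,0,0,0,0,0,0,0])

```text
time: 30.42
tool_pos: [0.4647, 0.003, 0.1333]
eef_rot: [-3.123, 0.002, 1.489]
force: [0.8, -0.4, -1.1]
finger_gap: 0.0216
```

```bash
python3 plan.py 0.4657 0.0032 0.07 1.486
```

```text
total rows-units [0.01 0.05 1.58] [-0.017  0.002  0.003] [0.4647 0.003  0.1333] [-3.123e+00  2.000e-03  1.489e+00] gap 0.0216 F [ 0.8 -0.4 -1.1] t 30.42
```

>>> servo_tool(increments=[0,0,0.1,-0.009,0,0,0,0,0,0.3,-0.008,0,0,0,0,0,0.4,0,0,0,0,0,0,0.4,0,0,0,0,0,0,0.2,0,0,0,0,0,0,0,0,0,0,0,0,0,0,0,0,0,0])

```text
time: 31.0
tool_pos: [0.472, 0.0045, 0.0745]
eef_rot: [3.133, 0.001, 1.492]
force: [1.0, 0.3, -0.5]
finger_gap: 0.0212
```

```bash
python3 plan.py 0.4657 0.0032 0.0377 1.486
```

```text
total rows-units [-0.04 -0.16  0.92] [0.008 0.001 0.006] [0.472  0.0045 0.0745] [3.133e+00 1.000e-03 1.492e+00] gap 0.0212 F [ 1.   0.3 -0.5] t 31.0
```

>>> servo_tool(increments=[-0.02,-0.08,0.2,0.004,0,0.003,0,-0.02,-0.08,0.2,0.004,0,0.003,0,0,0,0.2,0,0,0,0,0,0,0.12,0,0,0,0,0,0,0.06,0,0,0,0,0,0,0,0,0,0,0])

```text
time: 31.5
tool_pos: [0.4673, 0.0033, 0.0417]
eef_rot: [3.138, 0.001, 1.486]
force: [-0.1, -0.5, -1.8]
finger_gap: 0.0215
```

```bash
python3 plan.py 0.4657 0.0032 0.0377 1.486
```

```text
total rows-units [-0.01 -0.04  0.1 ] [ 0.004  0.001 -0.   ] [0.4673 0.0033 0.0417] [3.138e+00 1.000e-03 1.486e+00] gap 0.0215 F [-0.1 -0.5 -1.8] t 31.5
```

>>> servo_tool(increments=[0,-0.03,0.07,0.002,0,0,0,0,0,0.05,0,0,0,0,0,0,0.03,0,0,0,0,0,0,0.01,0,0,0,0,0,0,0,0,0,0,0])

```text
time: 31.92
tool_pos: [0.467, 0.0032, 0.0382]
eef_rot: [3.138, 0.001, 1.486]
force: [-0.4, 0.7, -0.7]
finger_gap: 0.0214
```

>>> servo_tool(increments=[0,0,0.01,0,0,0,0,0,0,0,0,0,0,0.3,0,0,0,0,0,0,0.4,0,0,0,0,0,0,0.6,0,0,0,0,0,0,0.8,0,0,0,0,0,0,1,0,0,0,0,0,0,1,0,0,0,0,0,0,1,0,0,0,0,0,0,1,0,0,0,0,0,0,1,0,0,0,0,0,0,1,0,0,0,0,0,0,1])

```text
time: 32.92
tool_pos: [0.4679, 0.0031, 0.0378]
eef_rot: [3.136, 0.001, 1.486]
force: [0.4, -0.3, 0.9]
finger_gap: 0.091
```

>>> servo_tool(increments=[0,0,-0.2,0,0,0,1,0,0,-0.5,0,0,0,1,0,0,-0.5,0,0,0,1,0,0,-0.5,0,0,0,1,0,0,-0.5,0,0,0,1,0,0,-0.5,0,0,0,1,0,0,-0.5,0,0,0,1,0,0,-0.5,0,0,0,1,0,0,-0.4,0,0,0,1,0,0,-0.2,0,0,0,1,0,0,0,0,0,0,1,0,0,0,0,0,0,1])

```text
time: 33.92
tool_pos: [0.4652, 0.0037, 0.2231]
eef_rot: [3.135, 0.001, 1.486]
force: [-1.1, 0.6, -0.6]
finger_gap: 0.094
```

```bash
python3 - <<'E'
from cell import grab_frame
import cv2
a=grab_frame("side")["pixels"][...,::-1]; b=grab_frame("scene")["pixels"][...,::-1]
cv2.imwrite("pics/p4.png",cv2.hconcat([cv2.resize(a[90:260,190:360],(400,400),interpolation=2),cv2.resize(b[110:230,285:405],(400,400),interpolation=2)]))
E
```

```text
(no output)
```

View pics/p4.png

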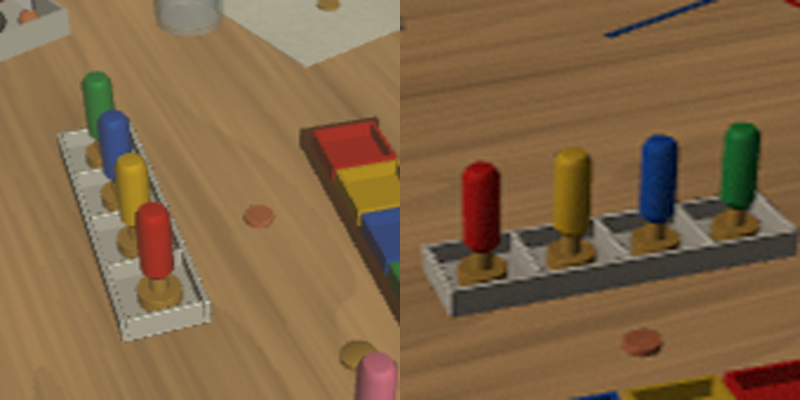

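All four stand in mirrored order (scene crop handles at 481,206; 572,191; 659,178; 739,165). One numeric check before I hand in.

```bash
python3 - <<'E'
from h import *
S=np.load("pics/scene0.npz");D=np.load("pics/side0.npz"); w=np.array([.4725,.0839,-.0848])
for nm,a,b in (("red",(481,206),(155,240)),("yellow",(572,191),(133,189)),("blue",(659,178),(115,145)),("green",(740,165),(98,105))):
    a=np.array([(a[0]-400)*.3+285,a[1]*.3+110]);b=np.array([b[0]*.425+190,b[1]*.425+90])
    q=least_squares(lambda p:np.r_[proj(S,p)[0]-a,proj(D,p)[0]-b],[.5,.1,.02]); e=q.x[:2]-w[:2]
    c,s=np.cos(w[2]),np.sin(w[2])
    print(nm,"rack mm",np.round([1e3*(c*e[0]+s*e[1]),1e3*(-s*e[0]+c*e[1]),1e3*q.x[2]],1),q.fun.round(1))
from cell import workorder; print(workorder.hand_in())
E
```

```text
red rack mm [  2.7 -82.2  53.1] [-0.3  0.5 -0.2 -0.4]
yellow rack mm [  2.  -26.6  53.2] [-0.2  0.4 -0.1 -0.4]
blue rack mm [ 2.1 28.1 52.6] [-0.3  0.5 -0.1 -0.4]
green rack mm [ 1.6 81.4 52.8] [-0.1  0.2 -0.1 -0.2]
the job is handed in; nothing more can be done
None
```

I moved all four stamps to the white rack in reverse order: green to +81 mm, blue to +27, yellow to -27 and red to -81. The job is handed in at about 34 s on the robot's clock.

- **Position:** the last check, using both cameras, puts every handle within 3 mm of its compartment centre in x and y. Blue and green showed upright and the feet looked flat on the floor in the final pictures.
- **Grip and drops:** each stamp was lowered to within 1 mm of its floor before release. The last wrist forces I read were all under about 2 N.
- **Clearance:** the gripper is open and clear of everything, with the tool at 0.22 m. I left the pink look-alikes alone.
- **Limits of the checks:** no check failed or disagreed. The positions rest on pixel readings and the 2 mm camera calibration, and I did not measure tilt, only judged it by eye.

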